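# Clamp the grooved forming block under the sprung hold-down

## Task

Get the long grooved wooden forming block held ready for hammering: take it by one end, lay it on the steel deck of the hold-down fixture and push its other end in under the turned-up nose of the sprung arm, which swings back and rides up onto the block. Leave it lying flat and straight on the deck, midway between the deck's sides and home against the stop, with the arm bearing down on top of it.

Things in the scene. Friction and masses are not known exactly. Their poses are not given: they have to be found in the camera images.
- former_mid (a point): Centre of the loose long block: light hardwood bar 160 (its x) x 40 (y) x 18 mm (z, up), 60-110 g, three dark grooves across its top; both ends alike. Starts on the table, x axis within 0.6 rad of world x. Not the 70 mm block with one groove, nor the round disc. Grip across the 40 mm, 60 mm from its centre, at the end away from the arm; finger ends may come 3 mm above table or deck.
- seat (a point): Where the block's centre belongs, 9 mm above the fixed fixture's dark deck (260 x 80 mm, top 20 mm above the table; x = -135 to +125 mm, y = -40 to 40 of here, no side guides). x: push-in direction, level, within 0.35 rad of world x; z up. Stop: steel face at x = +80, 50 wide, 18 high. Start the push with the block on the deck, in line, its centre at x = -115 or less: clear of the nose.
- nose (a point): Front end of the sprung steel arm's turned-up nose, mid-width: at rest x = -20, y = 0, 32 mm above the deck (underside 27). The smooth 24 mm wide arm runs back along y = 0 to a pivot at x = +100, 36 mm up (all from seat); from the nose it slopes down to its heel at x = +13, 4 mm above the deck. The block's end lifts the slope; arm then under 60 mm above the deck. Push: 5 to 10 N.
- holddown (a joint): Angle of the sprung hold-down arm, rad: 0 at rest (down, clear of the empty deck), growing as its nose lifts, to 0.8 at most; about 0.16 when its heel rests on top of the block. The spring presses the heel down with 4 to 6 N and always returns the arm.
Not all that is in view belongs to the job. What is shaped like the part that bears former_mid but yellow is not meant.

How it is judged (in metres and radians):
At the end, for the whole second after the job is handed in: The long block lies at rest, flat on the deck (within 6 mm in height and 0.1 rad), in line with it within 0.2 rad, within 16 mm of the middle across the deck and 14 mm of home against the stop, released, with the arm resting on its top (joint 0.11 to 0.21 rad) (x of former_mid in the frame of seat between -0.014 and 0.014 m and y of former_mid in the frame of seat between -0.016 and 0.016 m and z of former_mid in the frame of seat between -0.006 and 0.006 m and angle between the x axis of former_mid and the x axis of seat, either way round below 0.2 rad and angle between the z axis of former_mid and the z axis of seat, either way round below 0.1 rad and value of joint holddown between 0.11 and 0.21 rad and linear speed of former below 0.02 m/s); the robot touches nothing.
It also fails if it takes over 42 s, if anything falls off the work surface, if the arm or the gripper's body presses on something with over 40 N, if the wrist force passes 120 N, or if a joint passes its speed limit or range.

## Robot

A 6-joint arm with a two-finger parallel gripper is mounted at the origin on the work surface. World frame = base frame: x ahead of the robot, y to its left, z up, the work surface at z = 0. Lengths are in mm, angles in rad, forces in N, time in s.
With the tool pointing down it reaches from about 275 to 975 mm from the base axis. Payload 8.4 kg.
Tool frame: the origin (TCP) lies midway between the tips of the shut fingers; the grasp point (between the pads) lies 19 mm behind it; z points along the fingers, y is the direction in which the jaws open and shut (so a half turn about z gives the same grasp; the last joint's range is limited). The gripper opens to 92 mm and grips with 3 to 60 N. Pads are 20 mm wide; open, the fingers measure 128 mm over their backs; the gripper's body (75 mm by 189 mm) begins 69 mm behind the grasp point.
Start: joints at [1.286, 0.353, 1.633, -0, 1.155, -0.002], TCP at [174.402, 600.176, 214.583] pointing down, gripper open.
Joint ranges: [-2.63, 2.63], [-0.92, 2.1], [0.06, 2.66], [-1.3, 4.44], [0, 2.69], [-3.02, 3.02]. Speed limits (rad/s): [2.22, 2.22, 2.79, 3.14, 3.14, 3.14].

## Interface

Orientations are given as a 3x3 rotation matrix whose columns are the frame's x, y, z axes.
In Python, from bench import arm, eoat, vision, workorder, sensors gives the robot as it stands. Calls block until the motion is done:
- arm.goto(position, orientation): joint-space move of the TCP to a pose.
- arm.movel(position, speed=150, attitude=None): straight line of the TCP; attitude=None keeps the orientation; speed is the mean speed in mm/s.
- arm.goto_joints(angles): joint-space move.
- eoat.gripper_to(opening, effort=None): opening from 0.0 (shut) to 1.0 (fully open); effort is the grip in N (None keeps the last); returns when the fingers have stopped.
- arm.wait(seconds).
- arm.inverse_kinematics(position, orientation): joint angles nearest the present ones, or None.
- vision.snapshot(name): name is "side" or "top"; returns a dict with "color" (420x560x3 uint8, red, green, blue), "intrinsics" (3x3 intrinsics, pixels), "pose" (4x4, takes a point from camera to world coordinates). Camera axes: x right, y up, looking along -z (the intrinsics and any distortion apply to the point x, -y, -z); pixel columns grow to the right and rows downward; lengths in mm; the calibration is good to about 2 mm. A picture is of the moment at which its call begins. There is no depth.
A pose or a line that the arm cannot do raises arm.Unreachable and nothing moves.
- workorder.hand_in(): hands the job in, once; it reports no verdict.
Readings, each from a call of its own:
- sensors.read_time_s(): time.
- sensors.read_qpos(): joint angles.
- sensors.read_qd(): joint speeds.
- sensors.read_effort(): joint torques, N m.
- sensors.read_tcp_pos(): TCP position.
- sensors.read_tcp_rot(): TCP orientation.
- sensors.read_ft_force(): force on the tool from outside, world axes, zero at the start.
- sensors.read_wrist_torque(): the same for the moment, N m.
- sensors.read_opening(): opening from 0.0 (shut) to 1.0 (fully open).
Only numpy, scipy, OpenCV 4.12 (cv2) and the standard library are available. Lean on these libraries where they do the work, as an engineer would, in place of code of your own. Each camera call takes 0.05 s, during which the arm holds its last target.

## Working session

There is one attempt and no reset: what is moved stays moved. The work goes in short steps, each a Python script; the robot and the scene stay as the last script left them, time stands still between calls to the robot, and variables do not carry over. Pictures are saved under pics/ and viewed, and the job is handed in when it is done.

```bash
mkdir -p pics
python3 - <<'E'
from bench import arm,eoat,vision,workorder,sensors
import cv2,numpy as np,pickle
for n in("side","top"):
    s=vision.snapshot(n); cv2.imwrite(f"pics/{n}0.png",s["color"][:,:,::-1]); pickle.dump(s,open(f"{n}0.pkl","wb"))
    print(n,s.keys(),np.round(s["intrinsics"],2).tolist(),np.round(s["pose"],3).tolist())
print(sensors.read_time_s(),sensors.read_tcp_rot(),sensors.read_ft_force())
E
```

```text
side dict_keys(['color', 'intrinsics', 'pose']) [[505.92, 0.0, 274.9], [0.0, 505.92, 200.24], [0.0, 0.0, 1.0]] [[0.756, 0.467, -0.458, -106.511], [-0.654, 0.544, -0.525, -566.558], [0.004, 0.697, 0.717, 1061.204], [0.0, 0.0, 0.0, 1.0]]
top dict_keys(['color', 'intrinsics', 'pose']) [[460.42, 0.0, 276.62], [0.0, 460.42, 201.21], [0.0, 0.0, 1.0]] [[-0.029, 0.98, -0.198, 346.185], [-0.999, -0.032, -0.013, 144.949], [-0.019, 0.197, 0.98, 1081.369], [0.0, 0.0, 0.0, 1.0]]
0.1 [[-9.60285817e-01  2.79017977e-01 -3.44858688e-04]
 [ 2.79018190e-01  9.60285096e-01 -1.17634599e-03]
 [ 2.94098044e-06 -1.22585021e-03 -9.99999249e-01]] [-0.1363864  -0.43450415 -0.13457006]
```

View pics/side0.png

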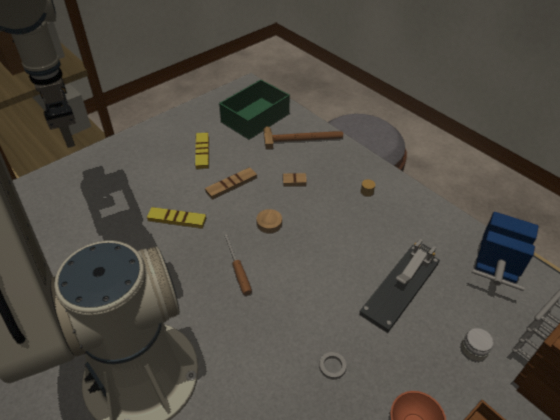

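View pics/top0.png

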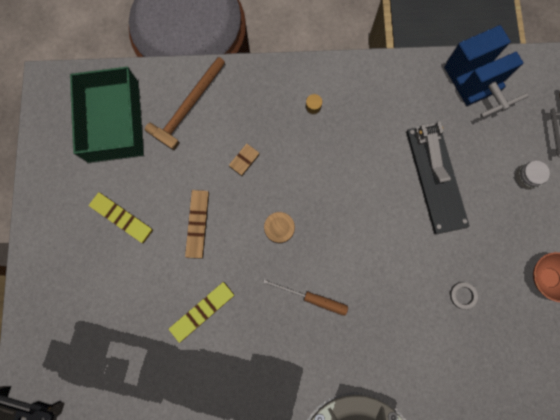

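The top view shows the wooden long block with three grooves at about (197,224). Yellow look-alikes lie at (120,217) and (201,312), the 70 mm one-groove block is at (244,159), and the disc is at (279,227). The fixture is at (437,180), with the pivot at its far end. Only (197,224) is light wood, long and three-grooved. I'll confirm that in crops.

Run:
```python
import cv2,numpy as np
t=cv2.imread("pics/top0.png");s=cv2.imread("pics/side0.png")
def c(im,x,y,w,h,k,n): cv2.imwrite(n,cv2.resize(im[y:y+h,x:x+w],None,fx=k,fy=k,interpolation=cv2.INTER_CUBIC))
c(t,160,180,80,90,6,"pics/t_blk.png")
c(t,395,110,90,130,4.5,"pics/t_fix.png")
c(s,350,230,100,105,5.5,"pics/s_fix.png")
c(s,195,160,80,50,8,"pics/s_blk.png")
```

```text
(no output)
```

View pics/t_blk.png

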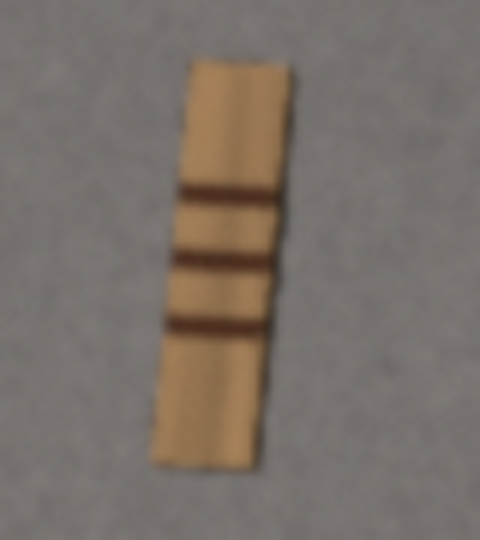

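View pics/t_fix.png

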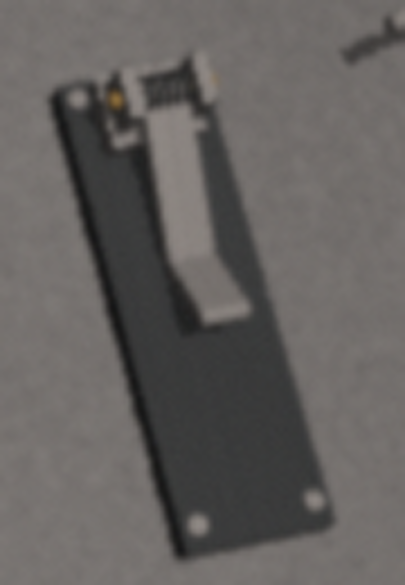

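View pics/s_fix.png

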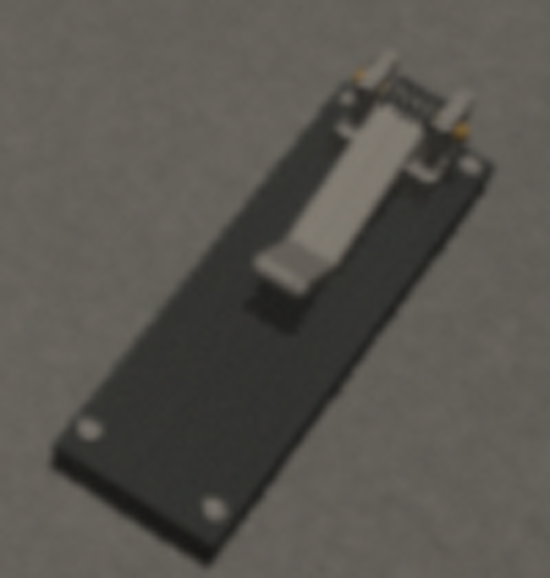

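View pics/s_blk.png

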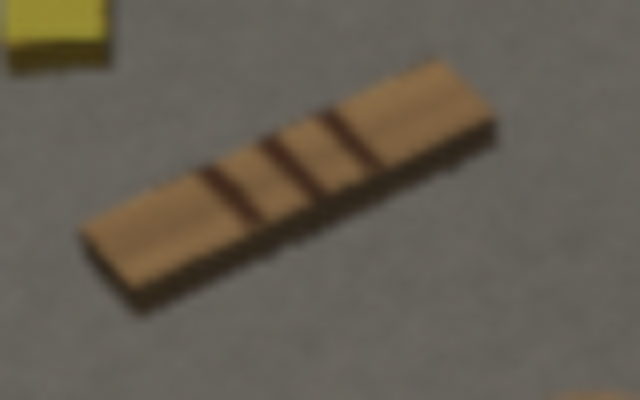

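```bash
cat > h.py <<'E'
import numpy as np,pickle
def ray(s,uv):
    K=s["intrinsics"];P=s["pose"]
    d=np.linalg.inv(K)@np.array([uv[0],uv[1],1.]); d=P[:3,:3]@np.array([d[0],-d[1],-d[2]])
    return P[:3,3],d
def onz(s,uv,z):
    o,d=ray(s,uv); return o+d*(z-o[2])/d[2]
def full(c,off,k): return (np.array(c,float)+.5)/k-.5+np.array(off)
def tri(a,ua,b,ub):
    o1,d1=ray(a,ua);o2,d2=ray(b,ub);d1/=np.linalg.norm(d1);d2/=np.linalg.norm(d2)
    t=np.linalg.lstsq(np.c_[d1,-d2],o2-o1,rcond=None)[0]
    p,q=o1+t[0]*d1,o2+t[1]*d2; return (p+q)/2,np.linalg.norm(p-q)
E
python3 - <<'E'
from h import *
np.set_printoptions(precision=1,suppress=True)
T=pickle.load(open("top0.pkl","rb"));S=pickle.load(open("side0.pkl","rb"))
def show(nm,s,cs,off,k,z):
    p=np.array([onz(s,full(c,off,k),z) for c in cs]); print(nm,p[:,:2].tolist(),"mean",p.mean(0)); return p
p=show("Tblk",T,[(193,62),(291,67),(257,467),(153,465)],(160,180),6,18)
d=(p[0]+p[1]-p[2]-p[3])/2;print(np.linalg.norm(d),np.linalg.norm(p[0]-p[1]),np.arctan2(d[1],d[0]))
p=show("Sblk",S,[(440,60),(495,120),(138,288),(82,235)],(195,160),8,18)
d=(p[0]+p[1]-p[2]-p[3])/2;print(np.linalg.norm(d),np.linalg.norm(p[0]-p[1]),np.arctan2(d[1],d[0]))
p=show("Tfix",T,[(62,90),(187,547),(333,523)],(395,110),4.5,20)
d=p[0]-p[1];print(np.linalg.norm(d),np.linalg.norm(p[1]-p[2]),np.arctan2(d[1],d[0]))
p=show("Sfix",S,[(340,85),(60,447),(208,550),(492,170)],(350,230),5.5,20)
d=(p[0]+p[3]-p[1]-p[2])/2;print(np.linalg.norm(d),np.linalg.norm(p[1]-p[2]),np.linalg.norm(p[0]-p[3]),np.arctan2(d[1],d[0]))
a=show("Tscrew",T,[(78,97),(198,524),(314,500)],(395,110),4.5,20)
b=show("Sscrew",S,[(346,98),(89,428),(213,508),(470,165)],(350,230),5.5,20)
for p in(a,b): d=p[0]-p[1];print(np.linalg.norm(d),np.linalg.norm(p[1]-p[2]),np.arctan2(d[1],d[0]),(p[0]+p[2])/2)
for ct,cs in [((78,97),(346,98)),((198,524),(89,428)),((314,500),(213,508))]:
    print(tri(T,full(ct,(395,110),4.5),S,full(cs,(350,230),5.5)))
# nose tip front edge
for ct,cs in [((202,320),(258,265)),((252,312),(305,292))]:
    print("nose",tri(T,full(ct,(395,110),4.5),S,full(cs,(350,230),5.5)))
E
```

```text
Tblk [[594.6871143871367, 359.4469812831737], [591.3643928830792, 320.534788834799], [434.1258503537126, 333.567026760152], [436.1140705998031, 373.6953591735612]] mean [514.1 346.8  18. ]
158.49384061467237 39.053798782357646 -0.08616866407966926
Sblk [[594.8114677054086, 356.48587517150304], [589.3663661217256, 316.60539640560796], [434.33954596565724, 331.76858740257944], [434.8677071472585, 367.4339061516356]] mean [513.3 343.1  18. ]
158.02552217014636 40.25048717535771 -0.08271137880626826
Tfix [[726.142679605799, -164.51919332958505], [477.811981091618, -207.2070390808364], [487.8331123312148, -282.80178699707574]] mean [ 563.9 -218.2   20. ]
251.97299061491427 76.25607506186634 0.17023542041130843
Sfix [[725.486375732168, -163.76262045774928], [474.15498009703293, -211.91520536019135], [484.2467969681497, -286.03858158061126], [738.7918716417712, -242.6690349626772]] mean [ 605.7 -226.1   20. ]
257.0444046123545 74.80721669781646 80.02036285486317 0.17898193284951963
Tscrew [[721.8951074790264, -172.7077282359724], [489.4988906393677, -213.97076815279962], [500.0411864042435, -274.4305257082416]] mean [ 570.5 -220.4   20. ]
Sscrew [[721.2892720191046, -170.70997198408162], [490.7281605039212, -213.6866141006658], [501.19370176714284, -274.40665351655997], [733.3735414441437, -234.14043656676733]] mean [ 611.6 -223.2   20. ]
236.0310150479452 61.371999182501305 0.1757233710328215 [ 611.  -223.6   20. ]
234.53233873121593 61.615345009177204 0.18428531059719225 [ 611.2 -222.6   20. ]
(array([ 720.6, -171.7,   21.9]), np.float64(1.4499068373354493))
(array([ 489.7, -213.9,   21.1]), np.float64(0.8409016108155246))
(array([ 500.3, -274.4,   20.8]), np.float64(0.9037938453832637))
nose (array([ 590.6, -216.4,   51.2]), np.float64(2.252627792811924))
nose (array([ 592.7, -240.5,   54.9]), np.float64(1.5803818021197054))
```

Both views agree on the block: centre (513.7, 345), yaw −0.084, and a measured size of about 158×40, which matches the spec. The deck yaw is 0.177 and the seat is about (614, −223.5). The triangulated nose is at 51–55 mm, against 52 expected, so that fits. I'll grip the near end, 60 mm from centre.

```bash
cat >> h.py <<'E'
def R(yaw):
    s,c=np.sin(yaw),np.cos(yaw); return np.array([[-c,-s,0],[-s,c,0],[0,0,-1.]])
B=np.array([513.7,345.]);BY=-0.0845
SEAT=np.array([614.,-223.5]);FY=0.177
u=np.array([np.cos(FY),np.sin(FY)])
def at(x,z): # TCP when block centre at x in seat frame
    p=SEAT+u*(x-60); return np.array([p[0],p[1],z])
E
python3 - <<'E'
from h import *
from bench import arm,eoat,vision,workorder,sensors
import cv2
g=B-60*np.array([np.cos(BY),np.sin(BY)])
for p,r in [((*g,100),R(BY)),((*g,3.5),R(BY)),(at(-122,150),R(FY)),(at(0,23.5),R(FY))]: print(np.round(arm.inverse_kinematics(np.array(p),r),2))
eoat.gripper_to(0.75,effort=40)
arm.goto(np.array([*g,80]),R(BY)); arm.movel([*g,3.6],speed=120)
print(sensors.read_ft_force(),sensors.read_tcp_pos())
eoat.gripper_to(0.0,effort=40)
print(sensors.read_opening()*92,sensors.read_time_s(),sensors.read_ft_force())
arm.movel([*g,120],speed=200)
for n in("side","top"):
    s=vision.snapshot(n); cv2.imwrite(f"pics/{n}1.png",s["color"][:,:,::-1])
print(sensors.read_opening()*92,sensors.read_time_s(),sensors.read_ft_force())
E
```

```text
[ 0.65  0.41  1.84 -0.    0.89 -0.83]
[ 0.65  0.55  1.89 -0.    0.7  -0.83]
[-0.53  0.24  1.95 -0.    0.95 -2.28]
[-0.4   0.55  1.81 -0.    0.77 -2.15]
[0.47990795 0.29284478 0.28728553] [454.15330484 350.44421117   4.00579471]
39.81749498192874 3.425 [-0.44078468 -0.76825624  4.58487609]
39.9063358933183 4.2583 [-0.58895994  0.64942949 -1.66176374]
```

Run:
```python
import cv2,numpy as np
a=cv2.imread("pics/top1.png")[120:320,130:330];b=cv2.imread("pics/side1.png")[60:260,120:320]
cv2.imwrite("pics/c1.png",cv2.resize(np.hstack([a,b]),None,fx=2,fy=2,interpolation=cv2.INTER_CUBIC))
```

```text
(no output)
```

View pics/c1.png

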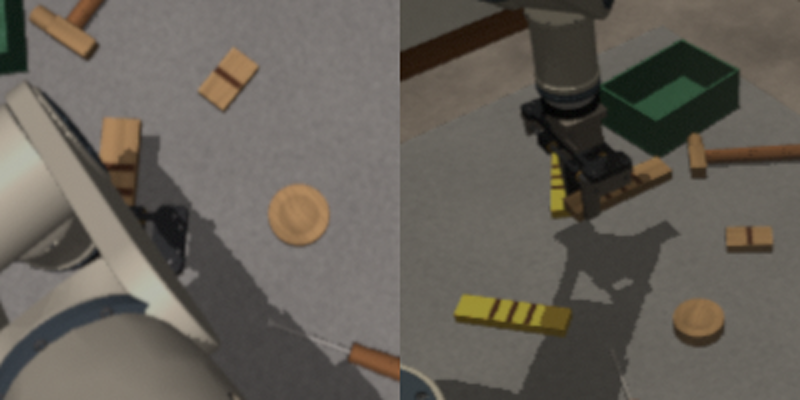

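The block is held at its near end and looks level in both views (crop: fingers at about (590,190), block end at (665,170)). I'll carry it over, lay it on the deck and look before pushing.

Run:
```python
from h import *
from bench import arm,eoat,vision,workorder,sensors
import cv2
arm.goto(at(-122,120),R(FY)); arm.movel(at(-122,30),speed=120); arm.wait(.1);print(sensors.read_ft_force())
arm.movel(at(-122,23.7),speed=30);arm.wait(.2)
print(sensors.read_ft_force(),sensors.read_tcp_pos(),at(-122,23.7),sensors.read_time_s(),sensors.read_opening()*92)
o=[]
for n,(x,y) in(("side",(330,220)),("top",(370,110))):
    s=vision.snapshot(n); pickle.dump(s,open(f"{n}2.pkl","wb"));o.append(s["color"][y:y+150,x:x+130,::-1])
cv2.imwrite("pics/c2.png",cv2.resize(np.hstack(o),None,fx=3,fy=3,interpolation=cv2.INTER_CUBIC))
```

```text
[ 0.26753959 -0.20115149 -1.23869695]
[ 1.04458737 -1.30742374  2.5134306 ] [ 435.19855847 -255.74754456   23.86907325] [ 434.84350368 -255.54605789   23.7       ] 7.9833 39.714901426571345
```

View pics/c2.png

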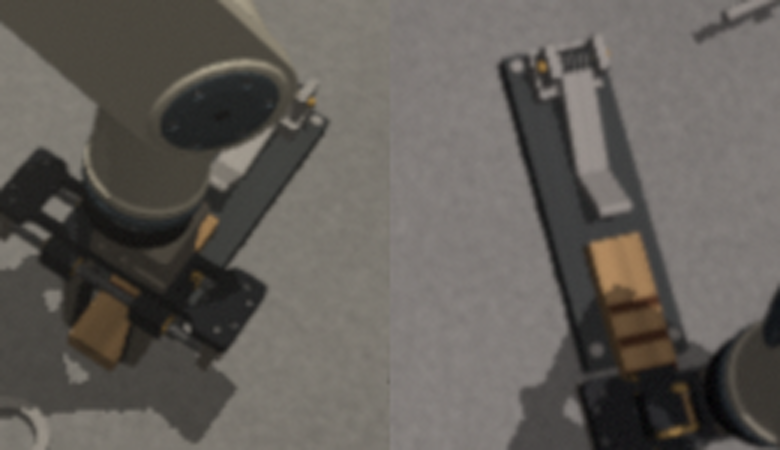

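The block lies on the deck in front of the nose; in the right half of the picture its front end corners are at about (588,243) and (640,232). I'll check its lateral offset and yaw in the deck frame.

Run:
```python
from h import *
T=pickle.load(open("top2.pkl","rb"))
for nm,c,z in [("FL",(588,243),38),("FR",(640,232),38),("g1L",(607,312),38),("g1R",(658,300),38),("g2L",(616,345),38),("g2R",(668,336),38),("noseL",(598,214),52),("noseR",(632,208),52),("scrR",(673,334),20),("scrL",(597,350),20)]:
    p=onz(T,full((c[0]-390,c[1]),(370,110),3),z)[:2]-SEAT
    print(nm,np.round([p@u,p@np.array([-u[1],u[0]])],1))
```

```text
FL [-41.3  21.9]
FR [-41.2 -19.3]
g1L [-96.3  22.4]
g1R [-95.3 -17.9]
g2L [-122.1   22.7]
g2R [-123.6  -17.5]
noseL [-23.2  13.6]
noseR [-24.  -12.9]
scrR [-121.6  -29. ]
scrL [-121.5   31.4]
```

The block is aligned and centred to within about 2 mm. Next is the push, with fine steps and force checks near the stop.

Run:
```python
from h import *
from bench import arm,eoat,vision,workorder,sensors
import cv2
def f():
    F=sensors.read_ft_force(); return np.round([F[:2]@u,F[0]*-u[1]+F[1]*u[0],F[2]],1)
print(f())
for x in(-90,-60,-40,-25,-12): 
    arm.movel(at(x,23.7),speed=60); print(x,f(),round(sensors.read_opening()*92,1))
base=None
x=-12
while x<10:
    x+=1.5; arm.movel(at(x,23.7),speed=20); F=f()
    P=sensors.read_tcp_pos()[:2]-SEAT
    print(x,F,round(P@u+60,1))
    if F[0]<-18: break
print(sensors.read_time_s())
s=vision.snapshot("top"); pickle.dump(s,open("top3.pkl","wb"));cv2.imwrite("pics/c3.png",cv2.resize(s["color"][100:250,370:520,::-1],None,fx=4,fy=4,interpolation=cv2.INTER_CUBIC))
```

```text
[ 1.2 -1.5  2.4]
-90 [-5.5  1.4 11.6] 39.3
-60 [-8.   0.8  2.5] 39.8
-40 [-5.3  1.1 -0.8] 39.6
-25 [-1.1  1.7 -5.5] 39.8
-12 [ 2.1  0.8 -6.8] 39.9
-10.5 [-1.1  1.4 -5.6] -10.5
-9.0 [-2.9  0.  -5.8] -9.3
-7.5 [-2.8 -0.9 -5.2] -7.5
-6.0 [-2.7 -0.3 -6. ] -5.8
-4.5 [-1.9 -0.3 -7.6] -4.3
-3.0 [-1.3  0.9 -6.6] -2.8
-1.5 [-1.7  1.6 -6.4] -1.3
0.0 [-1.3 -0.3 -5.9] 0.2
1.5 [-6.   1.2 -4.8] 0.6
3.0 [-9.8 -2.4 -3.9] 0.7
4.5 [-15.1  -3.3  -3.6] 0.7
6.0 [-20.7  -5.5   0.2] 0.7
13.6667
```

View pics/c3.png

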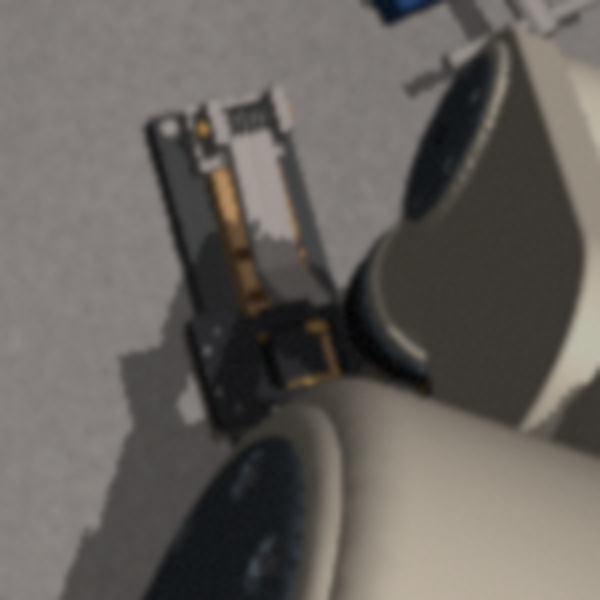

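The stop was met at x ≈ 0.7: position stalled while force rose to 20 N. The arm is lying over the block. I'll ease off, release, withdraw straight up and inspect.

Run:
```python
from h import *
from bench import arm,eoat,vision,workorder,sensors
import cv2
arm.movel(at(1.5,23.7),speed=20)
eoat.gripper_to(0.7); arm.wait(.2); print(sensors.read_ft_force())
arm.movel(at(1.0,160),speed=120)
q=np.array(sensors.read_qpos()); q[0]-=0.9; arm.goto_joints(q)
arm.wait(.2)
o=[]
for n,(x,y) in(("side",(340,220)),("top",(380,110))):
    s=vision.snapshot(n); pickle.dump(s,open(f"{n}4.pkl","wb"));o.append(s["color"][y:y+130,x:x+110,::-1])
cv2.imwrite("pics/c4.png",cv2.resize(np.hstack(o),None,fx=3.6,fy=3.6,interpolation=cv2.INTER_CUBIC))
print(sensors.read_time_s(),sensors.read_ft_force(),sensors.read_opening(),sensors.read_tcp_pos())
```

```text
[ 1.03393725 -0.93160014  0.06557663]
18.3167 [0.06644111 0.02048861 0.28949498] 0.6976091875770738 [ 162.72046728 -580.15963318  159.18719541]
```

View pics/c4.png

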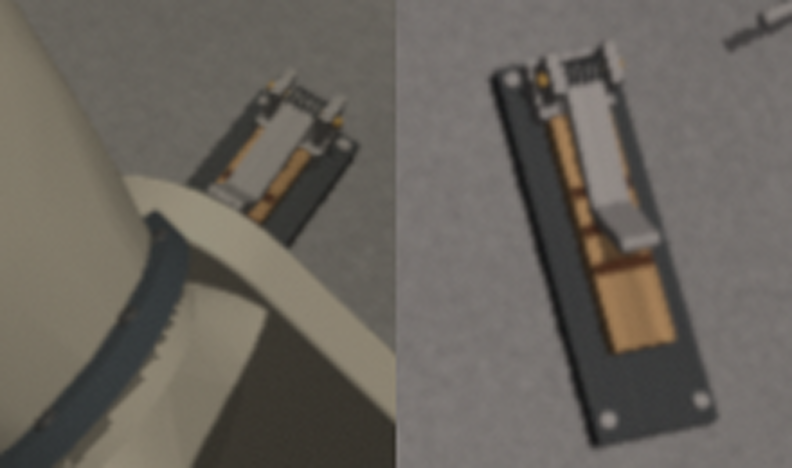

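The block lies straight along the deck with the arm on top. Its rear corners are at crop (612,353) and (676,341), and the nose is at about (625,248)–(658,238). I'll measure those in the deck frame.

Run:
```python
from h import *
T=pickle.load(open("top4.pkl","rb"))
for nm,c,z in [("RL",(612,353),38),("RR",(676,341),38),("gL",(593,270),38),("gR",(653,257),38),("g2L",(570,193),38),("noseL",(625,250),70),("noseR",(659,239),70),("scrL",(608,419),20),("scrR",(702,399),20)]:
    p=onz(T,full((c[0]-396,c[1]),(380,110),3.6),z)[:2]-SEAT
    print(nm,np.round([p@u,p@np.array([-u[1],u[0]])],1))
```

```text
RL [-81.8  23.9]
RR [-82.7 -17.8]
gL [-26.9  21. ]
gR [-26.6 -18.8]
g2L [25.7 21.6]
noseL [-23.9  10. ]
noseR [-21.5 -12.5]
scrL [-120.8   31.5]
scrR [-120.7  -30.8]
```

Centre is at x ≈ −2..0 mm, y ≈ +2 mm and yaw ≈ 0.03 rad, all inside tolerance, and the arm is raised onto the block. Handing in.

```bash
python3 -c "
from bench import workorder,sensors
print(sensors.read_time_s());workorder.hand_in()"
```

```text
18.3167
the job is handed in; nothing more can be done
```

The long grooved block is on the deck against the stop, with the sprung arm resting on its top, and I handed the job in at 18.3 s. I gripped it 60 mm from centre at the end away from the sprung arm. I laid it on the deck with its centre at x = −122 mm and pushed it in until the stop took the load. There it stalled at x ≈ +0.7 mm by the robot's position, with force rising to about 21 N. I then eased off, released it, lifted straight up and swung clear.

**Last checks, from the top view after release:**

| Check | Measured | Limit |
|---|---|---|
| Block centre along the deck | about −2 mm | ±14 mm |
| Block centre across the deck | about +2 mm | ±16 mm |
| In line with the deck | within about 0.03 rad | 0.2 rad |

- **Robot clear:** the wrist force after withdrawing was about 0.3 N.
- **Disagreement:** the camera and the robot differ by about 2–3 mm along the deck, close to the 2 mm calibration error.
- **Not measured directly:**
  - The sprung arm's joint angle was judged only from its nose having lifted and lying over the block.
  - The block's height and flatness were judged by eye only, as the last side view was partly hidden by the robot.

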